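Swing the board vise to the red mark and reclamp it

TASK

Loosen the black clamp knob of the swivelling board vise, swing the vise head by its ball-topped handle until the yellow pointer stands at the red mark on the rim, then tighten the knob again by feel, about 20 degrees past the point where the strap begins to bite: firm, but clearly less than it was left. Never force the head while it is clamped, and leave the red mark and the loose things round the vise where they are.

Things in the scene. Friction and masses are not known exactly. Their poses are not given: they have to be found in the camera images.
- base: grey round foot of the board vise, 160 mm across, 14 mm high, with a degree scale on top; fixed to the bench. Origin: on the vertical swivel axis of the head, on the bench; +x points to the clamp knob; it does not turn. A microscope 0.6 m tall stands on the bench to its right, straight ahead of the robot: pass it with the arm folded back or high.
- head: swivelling head (0.7 kg): steel flange 116 mm across, two jaws holding a green board (top under z 75 mm), handle arm towards its -x, yellow pointer on its +x edge. Origin on the swivel axis at bench level; z up. Unclamped it turns about z with about 0.1 N m of drag and stays where left; it must go 0.35 to 1.15 rad counterclockwise seen from above.
- index: red index clip on the rim of the foot, set by hand and held by friction. Origin on the swivel axis at bench level, its +x axis points to the red mark. The head is right when its x axis lies along this x axis.
- strap: flat steel clamp strap (62 x 24 x 8 mm) on the base's +x side, about 27 mm above the bench; origin on the swivel axis. The knob's screw drives it down onto the head's flange, or up and off it, 4 mm per rad of knob. The height at which it bites differs by up to 0.4 mm either way each time. It starts clamped with 70 to 110 N; 40 N is right.
- knob_grip (a point): grip bar of the black clamp knob: 46 mm long, 11 mm wide, 26 mm below to 10 mm above this point, which is 92 mm above the bench, 88 mm from the swivel axis; x along the bar, z up. Grip it firmly (60 N) from above. Clockwise from above tightens; it stays level. 1.25 rad counterclockwise frees the head. Torque at rest: about 0.1 N m free, some 0.4 N m per rad more past the bite.
- handle (a point): centre of the black ball, 20 mm across, on top of the handle post (steel rod 14 mm across, upright, free from z 55 mm up to the ball); 107 mm above the bench, 80 mm from the swivel axis, on the head's -x side. The ball or the post can be pinched from above or pushed sideways. Be gentle with it: a light pinch (8 N) is enough, 60 N too much.
- pointer (a point): tip of the yellow pointer on the head's +x edge, 70 mm from the swivel axis, 22.5 mm above the bench.
- mark (a point): red mark: inner edge of the red clip on the scale, 71.5 mm from the swivel axis, 22.5 mm above the bench. The pointer tip must stand right in front of it.
- paste_bottle: loose white bottle with a red cap, 38 mm across, 50 mm tall; origin under its centre. Leave it alone.
- flux_bottle: loose beige bottle with a black cap, 30 mm across, 75 mm tall; origin under its centre. Leave it alone.
- loose_heatsink: loose finned grey heatsink, 40 x 40 x 20 mm, on the black microscope foot; origin under its centre. Leave it alone.
Things that resemble listed ones, but are neither listed nor needed, are in the scene too. Of the things that look like the part that bears strap, the largest one is meant.

How it is judged (in metres and radians):
On the way, in this order (a step that is already met when the one before it is completed fails the run):
1. the strap has let go of the head (clamping force under 3 N) while the head is still more than 0.15 rad from the mark (contact force between strap and head below 3 N and angle between the x axis of head and the x axis of index, either way round above 0.15 rad), for 0.2 s.
2. the head is at the mark within 0.035 rad (2 degrees), strap still loose (under 3 N) (contact force between strap and head below 3 N and angle between the x axis of head and the x axis of index, either way round below 0.035 rad), for 0.2 s.
At the end, for the whole second after the job is handed in: The pointer stands at the red mark within 0.035 rad (2 degrees), the head is at rest, and the strap clamps it with 15 to 62 N (knob about 12 to 27 degrees past the bite) (angle between the x axis of head and the x axis of index, either way round below 0.035 rad and contact force between strap and head between 15 and 62 N and angular speed of head below 0.05 rad/s); the robot touches nothing.
It fails at once if the head is turned while clamped (turning over 0.3 rad/s with the strap over 20 N) (contact force between strap and head above 20 N and angular speed of head above 0.3 rad/s).
It fails at once if the head is pushed or its handle squeezed with more than 60 N (contact force between any of the fingers, the arm and head above 60 N).
It fails at once if the knob is wrung far too tight (strap over 150 N) (contact force between strap and head above 150 N).
It fails at once if the red mark is shifted by more than 3 mm (distance of mark from where it was at the start of the episode above 0.003 m).
It fails at once if a loose bottle or the heatsink is moved by more than 15 mm (distance of any of paste_bottle, flux_bottle, loose_heatsink from where it was at the start of the episode above 0.015 m).
It also fails if it takes over 72 s, if anything falls off the work surface, if the arm or the gripper's body presses on something with over 40 N, if the wrist force passes 120 N, or if a joint passes its speed limit or range.

ROBOT

A 6-joint arm with a two-finger parallel gripper is mounted at the origin on a cart in front of the work surface, level with it; the furniture and walls round the work are solid. World frame = base frame: x ahead of the robot, y to its left, z up, the work surface at z = 0. Lengths are in mm, angles in rad, forces in N, time in s.
With the tool pointing down it reaches from about 350 to 775 mm from the base axis. Payload 7.3 kg.
Tool frame: the origin (TCP) lies at the very end of the fingers, on their centre line; the grasp point (between the pads) lies 19 mm behind it; z points along the fingers, y is the line along which they close (so a half turn about z gives the same grasp; the last joint's range is limited). The gripper opens to 92 mm and grips with 3 to 60 N. Pads are 19 mm wide; open, the fingers measure 130 mm over their backs; the gripper's body (75 mm by 190 mm) begins 47 mm behind the grasp point.
Start: joints at [-1.46, 0.342, 1.524, -0, 1.275, -0.146], TCP at [133.365, -507.798, 226.741] pointing down, gripper open.
Joint ranges: [-2.53, 2.53], [-0.77, 2.02], [0.04, 2.7], [-1, 4.14], [0.28, 2.66], [-3.11, 3.11]. Speed limits (rad/s): [2.57, 2.57, 3.14, 3.14, 3.14, 3.14].

INTERFACE

Orientations are given as [roll, pitch, yaw] about the fixed x, y, z axes, in that order (R = Rz(yaw) Ry(pitch) Rx(roll)).
In Python, from plant import bot gives the robot as it stands.
- The arm moves only by the tool apply_moves, never from a script. Its argument "motion" is text: rows parted by semicolons, each of 4 numbers parted by spaces: the shift along the tool's x, y, z in m, then the turn about the tool's z in degrees. A call has 1 to 8 rows; each row shifts and turns the commanded pose from where the row before left it, along the tool's axes as they then stand; what a row does not reach is not made up. A row lasts 1/8 s, in which the tool goes at most 62.5 mm and 10.7 degrees, less where a joint would pass 70% of its speed; a pose out of reach is approached as far as the arm can. A call with a gripper value outside its range is refused whole. "fingers" is the opening, from -1 (shut) to 1 (fully open), set as the call begins (left out, the last holds). The fingers move at their own pace and stop on an object; the grip force is fixed at half the most. Time passes only in rows, so rows that do not move let the fingers close. It gives the time, the measured TCP pose, the force, the opening and the grip force at its end, in the units of the state.
- bot.get_obs(): the state, without advancing time (a new reading comes with each control period).
- bot.capture(name): name is "scene" or "top"; returns a dict with "img" (384x512x3 uint8, blue, green, red), "range_z" (384x512 float32, mm along the optical axis (not along the pixel's ray), 0 where there is no reading), "fx", "fy", "cx", "cy" (pixels), "world_from_camera" (4x4, takes a point from camera to world coordinates). Camera axes: x right, y down, z forward; pixel columns grow to the right and rows downward; lengths in mm; the calibration is good to about 2 mm. A picture is of the moment at which its call begins.
- bot.close_job(): hands the job in; it is judged then, once.
Trained networks look in a picture, given as the dict that the camera call returned (one of the last four; its "shot" number tells which), for a name from the list of things; names that differ only in an ending like _2 or _b are one class to them, and where a whole thing is asked for, a point or a joint stands for the part that bears it (a point fixed in the world has none). Each returns a list of dicts, best first, with "p" (0 to 1); they miss things now and then, are a little off and sometimes report something else, mostly with a low value. They report only what shows in the picture. A call takes as long as a camera call. They do not tell look-alikes from the thing itself.
- bot.cut_out(picture, thing): "pixels" (384x512 bool, what is visible of it) and "point" ([column, row] in pixels, amid what is visible of it).
The state is a dict: "time": time; "joint_positions": joint angles; "dq": joint speeds; "tau": joint torques, N m; "tool_pos": TCP position; "tcp_rot": TCP orientation; "contact_force": force on the tool from outside, world axes, zero at the start; "moment": the same for the moment, N m; "grip_width": finger opening in mm; "finger_force": force on a finger pad.
Only numpy, scipy, OpenCV 4.12 (cv2) and the standard library are available. Lean on these libraries where they do the work, as an engineer would, in place of code of your own. Each camera call takes 0.05 s, during which the arm holds its last target. There are 200 camera calls.

## Working session

There is one attempt and no reset: what is moved stays moved. The work goes in short steps, Python scripts to look and compute and a tool call to move; the robot and the scene stay as the last step left them, time stands still between calls to the robot, and variables do not carry over. Pictures are saved under pics/ and viewed, at most 10 in all, crops included, and the job is handed in when it is done.

Besides the shell and the picture viewer there is one more tool, called after "Emit:" by a JSON object that holds its "api" and its "payload", one argument or row to a line. apply_moves: Moves the arm, as the interface text tells. Its arguments: {"type":"object","properties":{"motion":{"type":"string"},"fingers":{"type":"number"}},"required":["motion"]}

```bash
mkdir -p pics; ls
cat > h.py <<'E'
from plant import bot
import numpy as np, cv2
def w(c,u,v,z=None):
    T=np.array(c["world_from_camera"]); 
    r=np.array([(u-c["cx"])/c["fx"],(v-c["cy"])/c["fy"],1.])
    if z is None: d=c["range_z"][int(v),int(u)]
    else:
        rr=T[:3,:3]@r; d=(z-T[2,3])/rr[2]
    return (T[:3,:3]@(r*d)+T[:3,3])
E
python3 - <<'E'
from h import *
ims=[]
for n in ["scene","top"]:
    c=bot.capture(n); ims.append(c["img"]); print(n,np.round(c["world_from_camera"],2).tolist(),c["fx"])
    for t in ["base","head","index","strap","knob_grip","handle","pointer","mark","paste_bottle","flux_bottle","loose_heatsink"]:
        for d in bot.cut_out(c,t)[:3]:
            u,v=d["point"]; print(n,t,round(d["p"],2),int(u),int(v),d["pixels"].sum(),np.round(w(c,u,v)))
    cv2.imwrite(f"pics/{n}0.png",cv2.resize(c["img"],(800,600)))
print(bot.get_obs())
E
```

```text
pics
scene [[-0.87, -0.18, 0.45, -10.17], [-0.49, 0.36, -0.79, 1038.25], [-0.02, -0.91, -0.41, 439.74], [0.0, 0.0, 0.0, 1.0]] 378.7077040473939
scene base 0.87 258 202 1943 [388. 312.  30.]
scene base 0.63 224 190 394 [448. 369.  72.]
scene head 0.19 260 194 1272 [389. 300.  46.]
scene strap 0.81 161 299 259 [362. 690.  28.]
scene strap 0.69 230 203 154 [442. 354.  33.]
scene strap 0.5 213 244 124 [382. 515.  26.]
scene knob_grip 0.88 152 281 456 [369. 697.  65.]
scene knob_grip 0.79 205 233 282 [384. 536.  62.]
scene knob_grip 0.71 290 172 176 [381. 139.  47.]
scene handle 0.79 263 191 1381 [379. 305.  57.]
scene pointer 0.59 260 191 1466 [385. 307.  58.]
scene mark 0.15 275 226 397 [295. 410.  36.]
scene paste_bottle 0.79 311 202 305 [269. 268.  36.]
scene flux_bottle 0.74 274 223 409 [297. 412.  43.]
scene loose_heatsink 0.53 291 170 185 [375. 143.  54.]
top [[-0.02, -1.0, 0.07, 284.47], [-1.0, 0.02, 0.03, 372.94], [-0.03, -0.07, -1.0, 937.88], [0.0, 0.0, 0.0, 1.0]] 406.65069462514674
top base 0.8 298 166 3734 [392. 297.  60.]
top base 0.62 302 164 2240 [396. 288.  60.]
top head 0
[... 614 characters left out ...]
.2, 'joint_positions': array([-1.46001960e+00,  3.41998225e-01,  1.52412058e+00,  1.64744732e-06,
        1.27536762e+00, -1.45998963e-01]), 'dq': array([ 2.16510019e-03, -2.51490580e-05,  2.01313875e-03, -7.13176302e-04,
        2.01506983e-03,  8.29228440e-04]), 'tau': array([-1.61694020e-04, -4.31140888e+01, -2.44478846e+01,  7.15525704e-02,
        4.83709259e-02, -7.38008140e-06]), 'tool_pos': array([ 133.35545246, -507.80101525,  226.73423504]), 'tcp_rot': array([3.14148733e+00, 1.38946957e-05, 2.56775206e-01]), 'contact_force': array([ 0.77187992, -0.43489341,  0.32726234]), 'moment': array([ 0.01017058,  0.02101966, -0.014319  ]), 'finger_force': 0.0, 'grip_width': 91.77428578130164}
```

Run:
```python
from h import *
c=bot.capture("top"); print(c["cx"],c["cy"])
cv2.imwrite("pics/topcrop.png",cv2.resize(c["img"][85:265,170:410],(800,600),interpolation=cv2.INTER_CUBIC))
```

```text
252.34407500365802 187.23324190047234
```

View pics/topcrop.png

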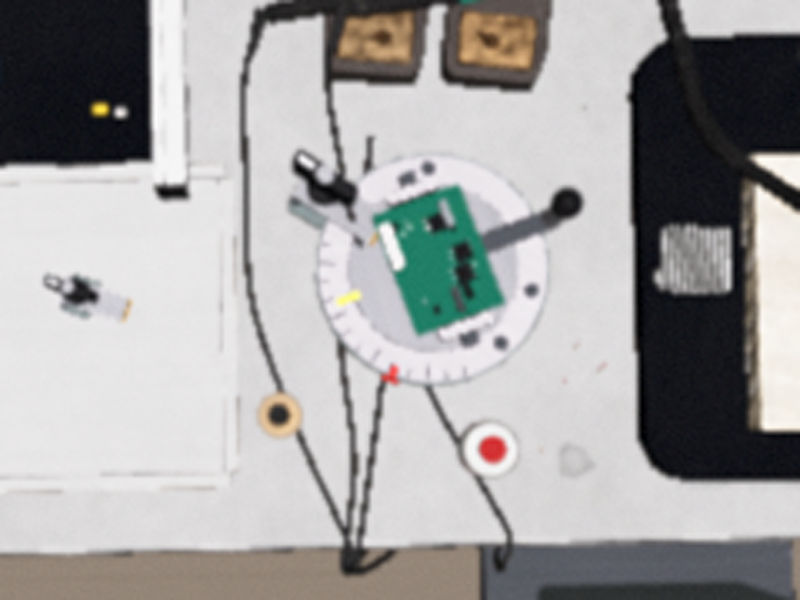

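View pics/scene0.png

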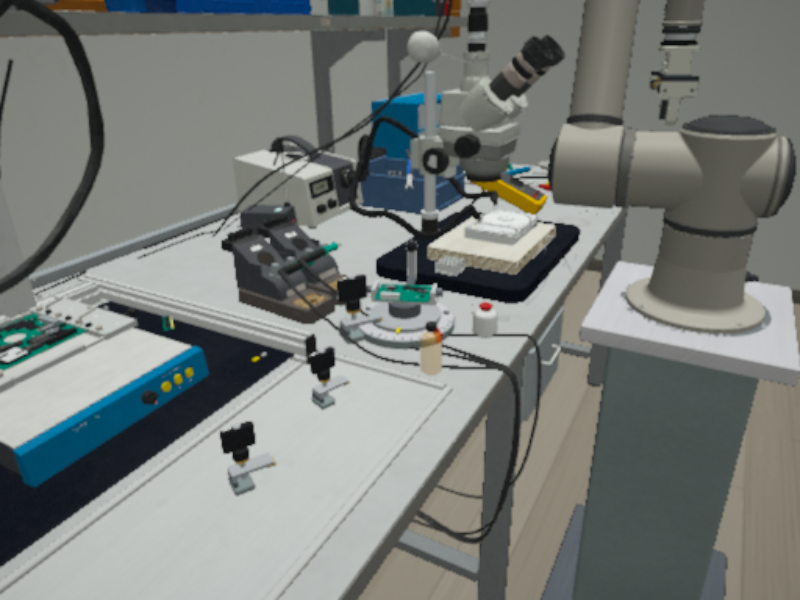

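The top crop shows the vise foot at about crop (433,269), the knob bar at (325,180), the yellow pointer at (348,298), the red mark at (390,374) and the ball at (567,202). The bottles lie on the near side, and the microscope is on the right. Next I measure these.

```bash
cat >> h.py <<'E'
def cloud(c):
    d=c["range_z"]; v,u=np.mgrid[:d.shape[0],:d.shape[1]]
    P=np.stack([(u-c["cx"])/c["fx"]*d,(v-c["cy"])/c["fy"]*d,d],-1)
    T=np.array(c["world_from_camera"]); P=P@T[:3,:3].T+T[:3,3]; P[d==0]=np.nan
    return P
def blob(c,mask,z,box):
    v,u=np.nonzero(mask); b=(u>box[0])&(u<box[1])&(v>box[2])&(v<box[3]); u,v=u[b],v[b]
    return np.array([w(c,a,bb,z) for a,bb in zip(u,v)])
def ang(c,cen):
    hsv=cv2.cvtColor(c["img"],cv2.COLOR_BGR2HSV); B=(255,330,115,215)
    h,s,vv=hsv[...,0].astype(int),hsv[...,1],hsv[...,2]
    y=blob(c,(h>22)&(h<35)&(s>110)&(vv>120),22.5,B); r=blob(c,((h<8)|(h>172))&(s>110)&(vv>100),22.5,B)
    o=[]
    for q in (y,r):
        q=q[:,:2]-cen[:2]; R=np.linalg.norm(q,axis=1); k=(R>50)&(R<95); q=q[k]; m=q.mean(0); o.append((np.arctan2(m[1],m[0]),len(q),R[k].min(),R[k].max()))
    return o
E
python3 - <<'E'
from h import *
c=bot.capture("top"); P=cloud(c)
cen=w(c,299.9,165.7,14); print("cen",cen)
print("knob",w(c,170+325/3.333,85+180/3.333,92),"ball",w(c,170+567/3.333,85+202/3.333,107))
print(ang(c,cen))
k=(np.linalg.norm(P[...,:2]-cen[:2],axis=-1)<130)&(P[...,2]>82)&(P[...,2]<125)
Q=P[k]
for n,q in (("kn",Q[Q[:,1]>cen[1]+20]),("ball",Q[Q[:,1]<cen[1]-20])):
    print(n,len(q),q.mean(0) if len(q) else 0,np.percentile(q,[2,98],axis=0) if len(q) else 0)
    if n=="kn": q=q[q[:,2]>95]; print(q.mean(0)); print(cv2.fitLine(q[:,:2].astype(np.float32),2,0,.01,.01).ravel(),len(q)); print(cv2.minAreaRect(q[:,:2].astype(np.float32)))
for n in ("top","scene"):
    P=cloud(bot.capture(n)).reshape(-1,3)
    for z0 in range(100,700,100):
        q=P[(P[:,2]>z0)&(P[:,2]<z0+100)&(P[:,0]>150)&(P[:,0]<900)&(abs(P[:,1])<700)]
        if len(q)>5: print(n,z0,len(q),np.round(np.percentile(q[:,:2],[1,50,99],axis=0)).tolist())
E
```

```text
cen [399.50842586 288.33911486  14.        ]
knob [448.02504419 361.62593046  92.        ] ball [427.292865   213.31196542 107.        ]
[(np.float64(1.8739968917319816), 6, np.float64(57.47706342370863), np.float64(67.48716213568954)), (np.float64(2.720019111721427), 14, np.float64(72.90787407010703), np.float64(82.11101497142423))]
kn 157 [452.13570894 362.02514707  99.93442215] [[434.92208268 344.22578103  82.97693743]
 [504.76801857 381.18851651 106.96462038]]
[448.79649138 361.84653262 103.23634392]
[  0.56985307   0.82174665 448.79648    361.84653   ] 124
((449.47039794921875, 361.9549560546875), (44.67104721069336, 11.31136417388916), 54.306365966796875)
ball 83 [425.37145527 215.87143465 112.11615602] [[417.62474162 206.73594662  83.39354144]
 [434.04332723 224.04953324 119.70691341]]
top 100 3794 [[387.0, -42.0], [604.0, 221.0], [736.0, 402.0]]
top 200 7698 [[152.0, -53.0], [249.0, 40.0], [649.0, 90.0]]
top 300 4407 [[162.0, 3.0], [372.0, 27.0], [584.0, 64.0]]
top 400 1424 [[413.0, 98.0], [429.0, 156.0], [455.0, 177.0]]
scene 100 4542 [[159.0, -616.0], [718.0, 79.0], [898.0, 648.0]]
scene 200 4934 [[152.0, -614.0], [379.0, 40.0], [893.0, 592.0]]
scene 300 4379 [[155.0, -550.0], [329.0, 17.0], [813.0, 496.0]]
scene 400 7645 [[159.0, -646.0], [788.0, 103.0], [883.0, 586.0]]
scene 500 70 [[823.0, -700.0], [835.0, -346.0], [898.0, -164.0]]
```

Run:
```python
from h import *
a=cloud(bot.capture("top")).reshape(-1,3);b=cloud(bot.capture("scene")).reshape(-1,3)
P=np.vstack([a,b]);P=P[~np.isnan(P[:,0])]
# max-height grid 50mm
for y in range(450,-500,-50):
    print(y,[int(P[(abs(P[:,0]-x)<25)&(abs(P[:,1]-y)<25)][:,2].max(initial=-1)) for x in range(50,900,50)])
```

```text
450 [-1, -1, -1, 5, 13, 13, 12, 12, 55, 56, 55, 56, 55, 56, 55, 468, 472]
400 [-1, -1, -1, 4, 9, 78, 15, 39, 104, 99, 114, 5, 8, 7, 7, 486, 487]
350 [-1, -1, -1, 11, 12, 10, 28, 71, 106, 97, 115, 89, 94, 125, 125, 487, 488]
300 [-1, -1, -1, 4, 37, 33, 74, 72, 74, 20, 112, 95, 96, 126, 121, 489, 488]
250 [-1, -1, -1, 9, 54, 54, 74, 110, 106, 31, 107, 98, 100, 125, 112, 468, 1]
200 [-1, -1, -1, 6, 5, 5, 20, 415, 428, 31, 94, 94, 105, 125, 112, 491, 492]
150 [5, 4, 5, 5, 37, 38, 39, 434, 438, 143, 143, 148, 6, 7, 7, 492, 492]
100 [17, 250, 265, 268, 271, 65, 253, 414, 419, 110, 38, 187, 6, 228, 216, 494, 493]
50 [306, 284, 325, 345, 391, 419, 393, 398, 396, 39, 323, 314, 276, 239, 203, 495, 478]
0 [308, 286, 452, 474, 459, 421, 393, 481, 483, 478, 373, 323, 274, 6, 6, 496, 219]
-50 [-1, 14, 473, 474, 475, 422, 351, 476, 332, 362, 362, 7, 240, 232, 6, 497, 134]
-100 [-1, 1, 2, 1, 39, 419, 322, 117, 61, 237, 33, 5, 6, 214, 194, 498, 441]
-150 [-1, 1, 1, 1, 39, 83, 85, 265, 116, 126, 121, 4, 6, 5, 186, 500, 500]
-200 [-1, -1, -1, 1, 34, 34, -1, -1, -1, 128, 132, 0, 238, 252, 246, 501, 501]
-250 [-1, -1, -1, 1, 34, 34, 33, -1, 32, 33, 33, 0, 102, 115, 94, 502, 502]
-300 [-1, -1, -1, 2, 2, -1, -1, -1, -1, -1, -1, 73, -1, 140, 72, 503, 504]
-350 [-1, -1, -1, 2, 2, 2, 37, 62, 84, 89, 80, 74, -1, 141, 148, 465, 505]
-400 [-1, 334, 334, 1, 2, 3, 1, 63, 91, 93, 24, 74, -1, -1, -1, 465, 100]
-450 [-1, 481, 482, 1, 2, 2, 2, 61, 67, 94, 2, 85, 92, 56, 71, 466, 440]
```

View pics/top0.png

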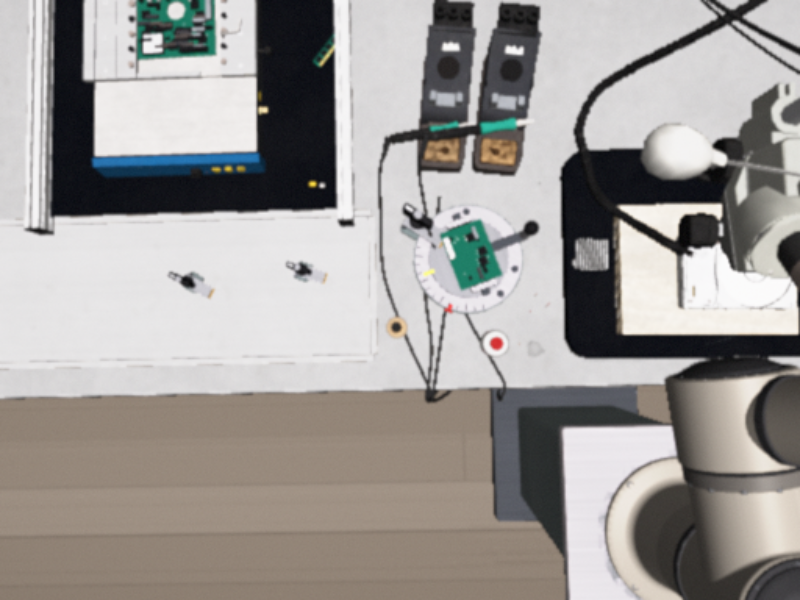

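The top view shows the vise clear of obstacles above. The microscope is at the right edge, and the arm base is at lower right. I'll check the microscope's extent before raising the arm.

Run:
```python
from h import *
c=bot.capture("scene")
for n,(u,v) in dict(eye=(555,45),eye2=(525,70),body=(480,110),lamp=(424,46),armL=(600,60),elbow=(590,160),wrist=(683,30),grip=(675,90),col=(478,15)).items(): print(n,np.round(w(c,u*.64,v*.64)))
```

```text
eye [295. -85. 407.]
eye2 [309.  32. 373.]
body [377.  51. 309.]
lamp [424. 172. 415.]
armL [196.   9. 388.]
elbow [180.  80. 245.]
wrist [ 127. -469.  424.]
grip [ 119. -423.  307.]
col [410.  -8. 458.]
```

Emit:
{"api": "apply_moves", "payload": {
  "motion": "0 0 -0.0625 0;0 0 -0.0625 0;0 0 -0.0625 0;0 0 -0.0625 0;0 0 -0.0625 0;0 0 -0.0625 0;0 0 -0.0625 0;0 0 0 0"
}}

```text
time: 2.55
tool_pos: [131.6, -503.6, 625.4]
tcp_rot: [3.124, 0.001, 0.257]
contact_force: [0.1, -0.3, 0.2]
grip_width: 91.7
finger_force: 0.0
```

Run:
```python
from h import *
o=bot.get_obs(); print(o["joint_positions"],o["tool_pos"],o["dq"])
```

```text
[-1.46339575e+00  5.12110394e-01  1.18208385e-01  2.15375258e-03
  2.49412825e+00 -1.47552634e-01] [ 131.55440048 -503.60167119  625.37551772] [ 0.00099297 -0.00648115  0.24087027 -0.00076313 -0.09605509 -0.00069806]
```

Emit:
{"api": "apply_moves", "payload": {
  "motion": "0.001 -0.046 -0.01 0;0.001 -0.046 -0.01 0;0.001 -0.046 -0.01 0;0.0475 -0.0135 0 0;0.0475 -0.0135 0 0;0.0475 -0.0135 0 0;0.0475 -0.0135 0 0;0 0 0 0"
}}

```text
time: 3.55
tool_pos: [271.4, -266.6, 649.3]
tcp_rot: [3.137, 0.001, 0.263]
contact_force: [-0.2, -0.3, -0.3]
grip_width: 91.6
finger_force: 0.0
```

Run:
```python
from h import *
o=bot.get_obs(); print(o["joint_positions"],o["tool_pos"],o["tcp_rot"])
```

```text
[-0.97676377  0.15326307  0.60300738 -0.00321608  2.38158129  0.32883019] [ 271.37459207 -266.55051272  649.30066701] [3.13733704e+00 8.79767033e-04 2.62865235e-01]
```

Emit:
{"api": "apply_moves", "payload": {
  "motion": "0.033 -0.047 -0.005 0;0.033 -0.047 -0.005 0;0.033 -0.047 -0.005 0;0.033 -0.047 -0.005 0;0.033 -0.047 -0.005 0;0.008 -0.06 0 0;0.008 -0.06 0 0;0.008 -0.06 0 0"
}}

```text
time: 4.55
tool_pos: [346.6, 182.3, 671.7]
tcp_rot: [3.133, 0.003, 0.255]
contact_force: [1.6, -0.5, -0.1]
grip_width: 91.5
finger_force: 0.0
```

Emit:
{"api": "apply_moves", "payload": {
  "motion": "0.036 -0.037 0 0;0.036 -0.037 0 0;0.036 -0.037 0 0;0.036 -0.037 0 0;0 0 0.06 -10.1;0 0 0.06 -10.1;0 0 0.06 -10.1;0 0 0.06 -10.1"
}}

```text
time: 5.55
tool_pos: [362.0, 299.0, 452.1]
tcp_rot: [-3.109, 0.076, 0.826]
contact_force: [0.7, 0.5, 1.1]
grip_width: 91.4
finger_force: 0.0
```

Emit:
{"api": "apply_moves", "payload": {
  "motion": "0 0 0.06 0;0 0 0.06 0;0 0 0.06 0;0 0 0.04 0;0 0 0 0"
}}

```text
time: 6.18
tool_pos: [344.2, 291.1, 233.3]
tcp_rot: [-3.107, 0.083, 0.821]
contact_force: [0.3, 1.0, -0.2]
grip_width: 91.5
finger_force: 0.0
```

Run:
```python
from h import *
o=bot.get_obs(); print(o["joint_positions"],o["tool_pos"],o["tcp_rot"])
c=bot.capture("top");cv2.imwrite("pics/t2.png",cv2.resize(c["img"][85:265,170:410],(800,600),interpolation=cv2.INTER_CUBIC))
```

```text
[0.52548583 0.25173865 1.63763676 0.0090077  1.34116006 1.27463015] [344.17507168 291.11703407 233.27569792] [-3.10736069  0.08256388  0.8206254 ]
```

View pics/t2.png

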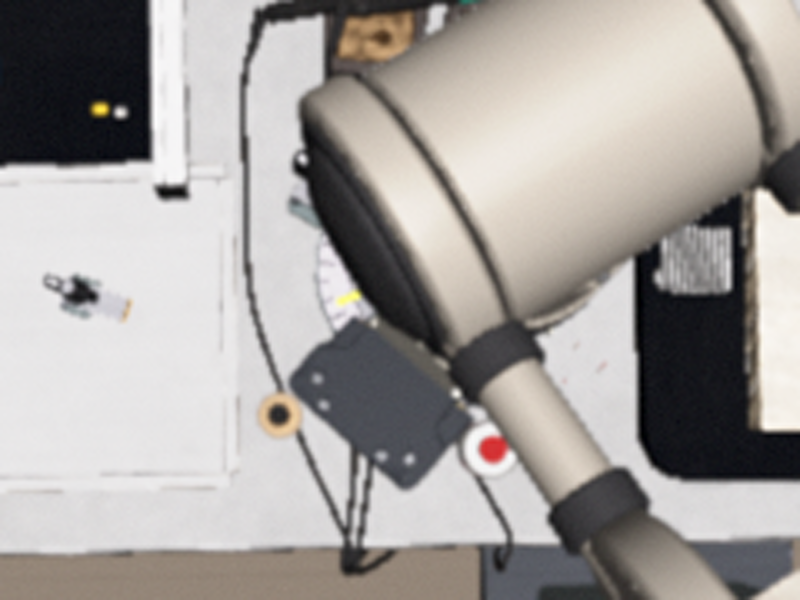

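The gripper is short of the knob and tilted by about 0.09 rad because the high sideways move hit the reach limit. I'll test whether the tilt persists.

Emit:
{"api": "apply_moves", "payload": {
  "motion": "0.02 0 0 0;0.02 0 0 0;0 0 0 0"
}}

```text
time: 6.6
tool_pos: [375.2, 323.3, 235.0]
tcp_rot: [-3.111, 0.071, 0.821]
contact_force: [0.3, -0.9, 0.8]
grip_width: 91.8
finger_force: 0.0
```

Run:
```python
from h import *
o=bot.get_obs(); print(o["joint_positions"],o["tool_pos"],o["tcp_rot"],o["joint_positions"][[1,2,4]].sum()-np.pi)
```

```text
[0.54945975 0.32515394 1.52811411 0.01095656 1.3653769  1.29736549] [375.19244777 323.34077323 234.99343944] [-3.11058806  0.0713469   0.82134882] 0.077052298227275
```

Emit:
{"api": "apply_moves", "payload": {
  "motion": "0 0 0 0;0 0 0 0"
}}

```text
time: 6.85
tool_pos: [373.8, 322.5, 234.3]
tcp_rot: [-3.11, 0.073, 0.821]
contact_force: [0.2, -0.4, -0.3]
grip_width: 91.6
finger_force: 0.0
```

Run:
```python
from h import *
o=bot.get_obs(); print(o["joint_positions"],o["tool_pos"],o["tcp_rot"],o["joint_positions"][[1,2,4]].sum()-np.pi)
```

```text
[0.54956729 0.32403761 1.53191229 0.01096898 1.36487217 1.29756046] [373.76527614 322.53237057 234.28535991] [-3.11000614  0.07344743  0.8212953 ] 0.079229410416775
```

Emit:
{"api": "apply_moves", "payload": {
  "motion": "-0.024 0 -0.056 0;-0.024 0 -0.056 0;-0.024 0 -0.056 0;-0.024 0 -0.056 0;-0.024 0 -0.056 0;-0.024 0 -0.056 0;-0.024 0 -0.056 0;0 0 0 0"
}}

```text
time: 7.85
tool_pos: [287.4, 211.9, 641.3]
tcp_rot: [-3.114, 0.063, 0.82]
contact_force: [0.6, 0.6, 0.1]
grip_width: 91.7
finger_force: 0.0
```

```bash
cat > s.py <<'E'
from h import *
o=bot.get_obs(); print(np.round(o["joint_positions"],3),np.round(o["tool_pos"],1),np.round(o["tcp_rot"],3),round(o["joint_positions"][[1,2,4]].sum()-np.pi,4))
E
python3 s.py
```

```text
[4.200e-01 1.350e-01 6.540e-01 1.000e-03 2.421e+00 1.171e+00] [287.4 211.9 641.3] [-3.114  0.063  0.82 ] 0.069
```

Emit:
{"api": "apply_moves", "payload": {
  "motion": "-0.03 0 -0.02 0;-0.03 0 -0.02 0;0 0 0 0"
}}

```text
time: 8.22
tool_pos: [249.6, 169.7, 682.4]
tcp_rot: [-3.112, 0.07, 0.82]
contact_force: [-0.1, 0.3, -0.3]
grip_width: 91.9
finger_force: 0.0
```

```bash
python3 s.py
```

```text
[ 0.347  0.096  0.559 -0.01   2.563  1.09 ] [249.6 169.7 682.4] [-3.112  0.07   0.82 ] 0.0762
```

Emit:
{"api": "apply_moves", "payload": {
  "motion": "-0.02 0 -0.02 0;-0.02 0 -0.02 0;-0.02 0 -0.02 0;0 0 0 0"
}}

```text
time: 8.72
tool_pos: [212.8, 127.1, 711.9]
tcp_rot: [-3.121, 0.056, 0.82]
contact_force: [0.1, -0.3, -0.5]
grip_width: 91.7
finger_force: 0.0
```

```bash
python3 s.py
```

```text
[ 0.243  0.038  0.506 -0.029  2.656  0.97 ] [212.8 127.1 711.9] [-3.121  0.056  0.82 ] 0.0585
```

Emit:
{"api": "apply_moves", "payload": {
  "motion": "-0.01 0 -0.03 0;-0.01 0 -0.03 0;0 0 0 0"
}}

```text
time: 9.1
tool_pos: [201.8, 112.8, 720.1]
tcp_rot: [-3.141, 0.029, 0.82]
contact_force: [0.0, 0.4, -0.3]
grip_width: 91.9
finger_force: 0.0
```

```bash
python3 s.py
```

```text
[ 0.197  0.004  0.504 -0.036  2.657  0.916] [201.8 112.8 720.1] [-3.141  0.029  0.82 ] 0.0238
```

Emit:
{"api": "apply_moves", "payload": {
  "motion": "-0.01 0 -0.025 0;0 0 0 0"
}}

```text
time: 9.35
tool_pos: [196.1, 105.7, 723.1]
tcp_rot: [3.134, 0.019, 0.82]
contact_force: [-0.5, 0.2, 0.3]
grip_width: 91.7
finger_force: 0.0
```

```bash
python3 s.py
```

```text
[ 0.171 -0.013  0.508 -0.038  2.657  0.888] [196.1 105.7 723.1] [3.134 0.019 0.82 ] 0.0102
```

Emit:
{"api": "apply_moves", "payload": {
  "motion": "0.042 -0.004 0.02 0;0.042 -0.004 0.02 0;0.042 -0.004 0.02 0;0.042 -0.004 0.02 0;0 -0.01 0.055 0;0 -0.01 0.055 0;0 -0.01 0.055 0;0 -0.01 0.055 0"
}}

```text
time: 10.35
tool_pos: [266.9, 261.2, 416.7]
tcp_rot: [3.135, 0.021, 0.821]
contact_force: [0.8, 0.8, 0.5]
grip_width: 91.6
finger_force: 0.0
```

Emit:
{"api": "apply_moves", "payload": {
  "motion": "0 0 0.055 0;0 0 0.055 0;0.02 0 0.055 0;0 0 0 0"
}}

```text
time: 10.85
tool_pos: [278.0, 271.6, 250.5]
tcp_rot: [3.137, 0.029, 0.821]
contact_force: [-0.7, -0.1, 0.6]
grip_width: 91.6
finger_force: 0.0
```

```bash
python3 s.py
```

```text
[ 0.585  0.084  1.793 -0.012  1.292  1.338] [278.  271.6 250.5] [3.137 0.029 0.821] 0.0272
```

Emit:
{"api": "apply_moves", "payload": {
  "motion": "0.046 0.016 0.015 0;0.046 0.016 0.015 0;0.046 0.016 0.015 0;0.046 0.016 0.015 0;0 0 0 -8.3;0 0 0 0"
}}

```text
time: 11.6
tool_pos: [452.1, 362.7, 191.7]
tcp_rot: [3.137, 0.02, 0.964]
contact_force: [0.5, 0.1, -1.2]
grip_width: 92.0
finger_force: 0.0
```

```bash
python3 s.py;  python3 - <<'E'
from h import *
c=bot.capture("top");P=cloud(c)
k=(np.linalg.norm(P[...,:2]-[449,362],axis=-1)<40)&(P[...,2]>85)&(P[...,2]<106);print(P[k].mean(0),k.sum())
cv2.imwrite("pics/s3.png",cv2.resize(bot.capture("scene")["img"][130:250,170:330],(800,600),interpolation=cv2.INTER_CUBIC))
E
```

```text
[ 0.551  0.48   1.406 -0.012  1.272  1.161] [452.1 362.7 191.7] [3.137 0.02  0.964] 0.0168
[nan nan nan] 0<stdin>:3: RuntimeWarning: Mean of empty slice.
  ret = um.true_divide(
```

View pics/s3.png

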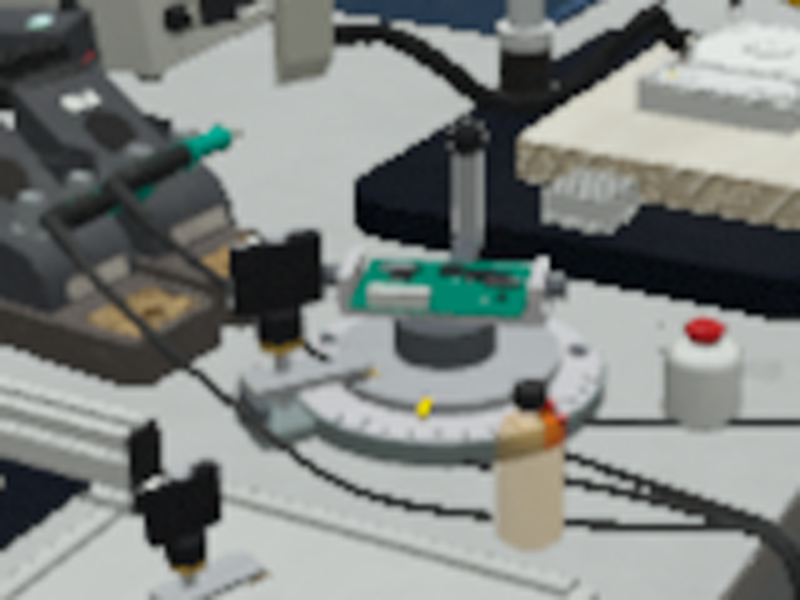

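The knob bar is at crop (275,270) and stands free, with the pointer at (425,408) and the mark hidden behind the bottle. I'll descend and grip.

Emit:
{"api": "apply_moves", "payload": {
  "motion": "0 -0.002 0.04 0;0 0 0.04 0;0 0 0.035 0;0 0 0 0"
}}

```text
time: 12.2
tool_pos: [447.2, 360.5, 74.2]
tcp_rot: [3.14, 0.025, 0.964]
contact_force: [-0.1, 0.3, 0.5]
grip_width: 91.6
finger_force: 0.0
```

Emit:
{"api": "apply_moves", "payload": {
  "motion": "0 0 0 0;0 0 0 0;0 0 0 0;0 0 0 0",
  "fingers": -1
}}

```text
time: 12.7
tool_pos: [448.8, 361.5, 75.8]
tcp_rot: [3.138, 0.02, 0.966]
contact_force: [-0.9, -0.3, -0.9]
grip_width: 56.7
finger_force: 0.0
```

```bash
cat >> s.py <<'E'
print(np.round(o["contact_force"],1),np.round(o["moment"],3),o["grip_width"],o["finger_force"],o["tau"][5])
E
python3 s.py
```

```text
[ 0.552  0.599  1.553 -0.014  1.007  1.164] [448.8 361.5  75.8] [3.138 0.02  0.966] 0.0171
[-0.9 -0.3 -0.9] [-0.046 -0.077 -0.057] 56.70027435135417 0.0 0.0019286800670670345
```

Emit:
{"api": "apply_moves", "payload": {
  "motion": "0 0 0 0;0 0 0 0;0 0 0 0;0 0 0 0;0 0 0 0;0 0 0 0"
}}

```text
time: 13.45
tool_pos: [448.0, 361.7, 75.1]
tcp_rot: [3.139, 0.022, 0.966]
contact_force: [-3.6, 3.4, 0.5]
grip_width: 11.0
finger_force: 30.0
```

```bash
python3 s.py
```

```text
[ 0.552  0.6    1.554 -0.013  1.007  1.164] [448.  361.7  75.1] [3.139 0.022 0.966] 0.0188
[-3.6  3.4  0.5] [ 0.507  0.596 -0.08 ] 11.046753134511983 30.001561045646667 -0.0482181622646749
```

Emit:
{"api": "apply_moves", "payload": {
  "motion": "0 0 0 -5;0 0 0 -5;0 0 0 -5;0 0 0 0"
}}

```text
time: 13.95
tool_pos: [448.1, 361.6, 75.1]
tcp_rot: [-3.139, 0.022, 1.227]
contact_force: [-4.5, 3.5, 0.0]
grip_width: 10.7
finger_force: 30.0
```

```bash
python3 s.py
```

```text
[ 0.552  0.6    1.554 -0.013  1.007  0.903] [448.1 361.6  75.1] [-3.139  0.022  1.227] 0.0185
[-4.5  3.5  0. ] [0.445 0.35  0.079] 10.667626104267129 30.01096487045288 -0.4060406517237425
```

Emit:
{"api": "apply_moves", "payload": {
  "motion": "0 0 0 -8;0 0 0 -8;0 0 0 -8;0 0 0 -8;0 0 0 0;0 0 0 0"
}}

```text
time: 14.7
tool_pos: [448.4, 361.6, 75.1]
tcp_rot: [-3.129, 0.017, 1.783]
contact_force: [-5.1, 3.0, -0.1]
grip_width: 11.0
finger_force: 30.1
```

```bash
python3 s.py
```

```text
[ 0.552  0.6    1.554 -0.014  1.006  0.347] [448.4 361.6  75.1] [-3.129  0.017  1.783] 0.0179
[-5.1  3.  -0.1] [ 0.481 -0.11  -0.113] 11.004039010887084 30.118237137794495 -0.1596209965646267
```

Emit:
{"api": "apply_moves", "payload": {
  "motion": "0 0 0 -8;0 0 0 -8;0 0 0 -8;0 0 0 -6;0 0 0 0;0 0 0 0"
}}

```text
time: 15.45
tool_pos: [448.6, 361.7, 75.1]
tcp_rot: [-3.122, 0.008, 2.305]
contact_force: [-4.4, 4.1, -0.8]
grip_width: 10.7
finger_force: 30.2
```

```bash
python3 s.py
```

```text
[ 0.552  0.6    1.553 -0.014  1.006 -0.175] [448.6 361.7  75.1] [-3.122  0.008  2.305] 0.0175
[-4.4  4.1 -0.8] [ 0.852 -0.196 -0.177] 10.738381874316179 30.166772603988647 -0.25094577111303806
```

Emit:
{"api": "apply_moves", "payload": {
  "motion": "0 0 0 0;0 0 0 0;0 0 0 0;0 0 -0.02 0;0 0 -0.03 0;0 0 -0.03 0;0 0 0 0",
  "fingers": -0.26
}}

```text
time: 16.32
tool_pos: [450.7, 363.5, 157.6]
tcp_rot: [-3.127, 0.01, 2.309]
contact_force: [-0.5, 0.0, -0.9]
grip_width: 34.0
finger_force: 0.0
```

Emit:
{"api": "apply_moves", "payload": {
  "motion": "0 0 0 10;0 0 0 10;0 0 0 2.6;-0.044 -0.023 0 0;-0.044 -0.023 0 0;-0.043 -0.023 0 0;0 0 0 0;0 0 0 0"
}}

```text
time: 17.32
tool_pos: [428.7, 216.4, 157.8]
tcp_rot: [-3.126, 0.015, 1.914]
contact_force: [0.4, -0.8, 1.0]
grip_width: 34.0
finger_force: 0.0
```

```bash
python3 s.py;  python3 - <<'E'
from h import *
c=bot.capture("scene")
cv2.imwrite("pics/s4.png",cv2.resize(c["img"][130:250,170:330],(800,600),interpolation=cv2.INTER_CUBIC))
P=cloud(c)
k=(np.linalg.norm(P[...,:2]-[449,362],axis=-1)<30)&(P[...,2]>70)&(P[...,2]<106);q=P[k][:,:2].astype(np.float32);print(len(q),q.mean(0),cv2.fitLine(q,2,0,.01,.01).ravel())
E
```

```text
[ 0.318  0.342  1.733 -0.018  1.082 -0.017] [428.7 216.4 157.8] [-3.126  0.015  1.914] 0.0152
[ 0.4 -0.8  1. ] [-0.053 -0.159 -0.024] 33.97803305111035 0.0 -0.01841718563809991
119 [442.0223 373.1465] [  0.7215856  -0.6923253 442.02234   373.14648  ]
```

View pics/s4.png

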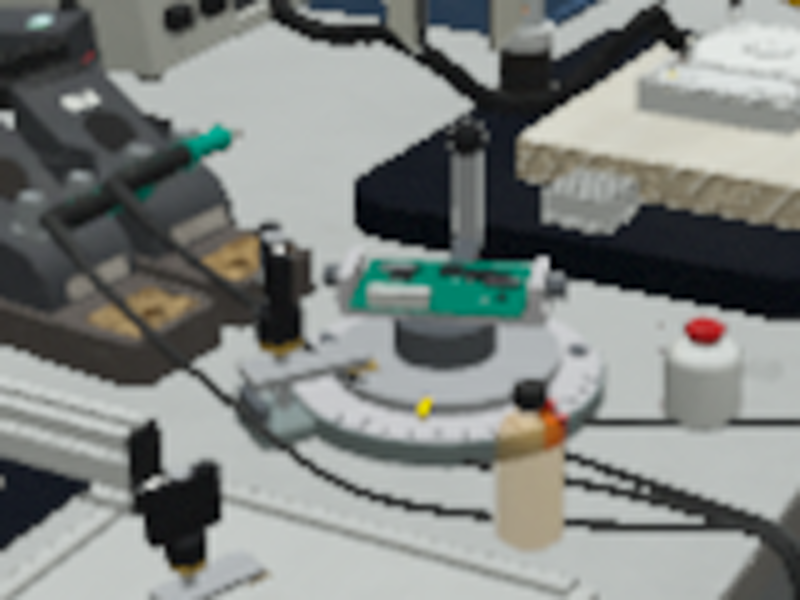

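The knob bar has turned edge-on, at crop (280,280), and the strap is lifted; the head hasn't moved. Now I'll lower the slightly open fingers round the ball.

Emit:
{"api": "apply_moves", "payload": {
  "motion": "-0.001 -0.003 0.02 0;0 0 0.025 0;0 0 0.025 0;0 0 0 0"
}}

```text
time: 17.88
tool_pos: [424.3, 213.5, 86.6]
tcp_rot: [-3.122, 0.015, 1.917]
contact_force: [-0.2, -0.3, -0.1]
grip_width: 34.5
finger_force: 0.0
```

```bash
python3 s.py
```

```text
[ 0.315  0.434  1.828 -0.02   0.899 -0.018] [424.3 213.5  86.6] [-3.122  0.015  1.917] 0.0191
[-0.2 -0.3 -0.1] [-0.002 -0.136 -0.019] 34.500422479074906 0.0 0.00635119155049324
```

Emit:
{"api": "apply_moves", "payload": {
  "motion": "0 0 0 0;0 0 0 0;0.0003 0.007 0 -5;0.0003 0.007 0 -5;0.0003 0.007 0 -5;0.0003 0.007 0 -5;0.0003 0.007 0 -5;0.0003 0.007 0 -5",
  "fingers": -0.48
}}

```text
time: 18.88
tool_pos: [460.0, 236.8, 88.4]
tcp_rot: [-3.121, 0.006, 2.442]
contact_force: [-2.3, -0.5, 0.5]
grip_width: 24.0
finger_force: 0.7
```

Emit:
{"api": "apply_moves", "payload": {
  "motion": "0.0003 0.007 0 -5;0.0003 0.007 0 -5;0 0 0 0;0 0 0 0"
}}

```text
time: 19.38
tool_pos: [467.8, 248.0, 87.6]
tcp_rot: [-3.121, 0.002, 2.612]
contact_force: [0.2, -0.6, -0.9]
grip_width: 23.8
finger_force: 0.0
```

```bash
python3 s.py
python3 - <<'E'
from h import *
c=bot.capture("top"); cen=w(c,299.9,165.7,14); print(ang(c,cen))
cv2.imwrite("pics/t5.png",cv2.resize(c["img"][110:215,240:380],(800,600),interpolation=cv2.INTER_CUBIC))
E
```

```text
[ 0.352  0.511  1.681 -0.019  0.964 -0.678] [467.8 248.   87.6] [-3.121e+00  2.000e-03  2.612e+00] 0.0149
[ 0.2 -0.6 -0.9] [ 0.094 -0.168  0.015] 23.846555803726336 0.0 -0.011234887351747602
[(np.float64(2.564247051060319), 5, np.float64(55.8322327822804), np.float64(65.8926540055727)), (np.float64(2.720019111721427), 14, np.float64(72.90787407010703), np.float64(82.11101497142423))]
```

View pics/t5.png

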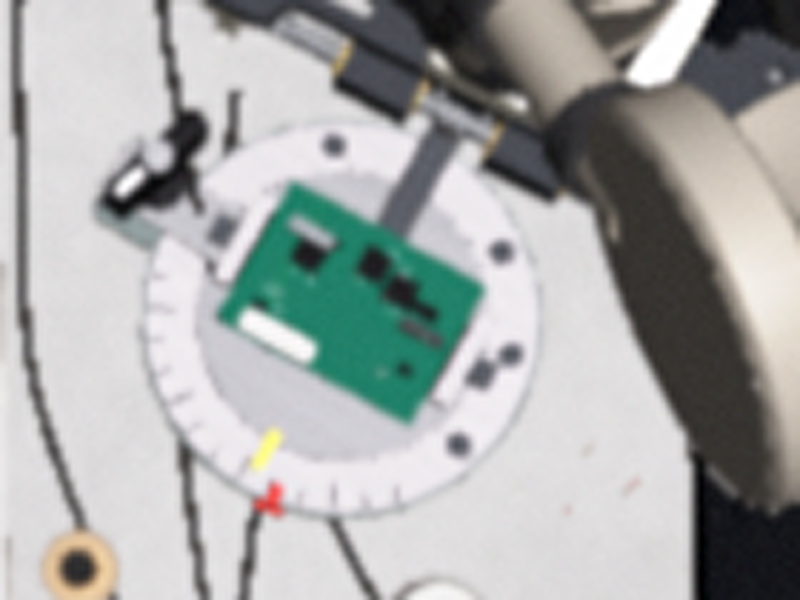

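The head now stands near the mark, with the pointer at crop (268,450), the red mark at (270,495) and about 8° to go. I'll go 6° and refine with soft colour centroids.

Emit:
{"api": "apply_moves", "payload": {
  "motion": "0.0002 0.0042 0 -3;0.0002 0.0042 0 -3;0 0 0 0;0 0 0 0"
}}

```text
time: 19.92
tool_pos: [471.4, 255.5, 87.1]
tcp_rot: [-3.12, -0.0, 2.717]
contact_force: [0.2, 0.4, 0.1]
grip_width: 23.9
finger_force: 0.0
```

```bash
cat >> h.py <<'E'
def soft():
    o=[]
    for i in range(4):
        c=bot.capture("top"); f=c["img"].astype(float); b,g,r=f[...,0],f[...,1],f[...,2]
        cen=w(c,299.45,165.4,14)
        v,u=np.mgrid[175:205,275:300]
        s=[]
        for W,th in ((np.minimum(r,g)-b,25),(r-np.maximum(g,b),30)):
            ww=W[175:205,275:300].copy(); ww[ww<th]=0
            p=w(c,(ww*u).sum()/ww.sum(),(ww*v).sum()/ww.sum(),22.5)-cen
            s+= [np.arctan2(p[1],p[0]),np.hypot(p[0],p[1]),(ww>0).sum()]
        o.append(s)
    return np.mean(o,0),np.std(o,0)
E
cat > m.py <<'E'
from h import *
m,s=soft(); print(np.round(m,3),np.round(s,4),"diff",m[3]-m[0])
E
python3 s.py; python3 m.py
```

```text
[ 0.363  0.522  1.662 -0.018  0.973 -0.773] [471.4 255.5  87.1] [-3.12  -0.     2.717] 0.0157
[0.2 0.4 0.1] [ 0.02  -0.106 -0.025] 23.883046655654326 0.0 -0.001126783390645869
[ 2.674 60.716 26.     2.738 78.509 27.75 ] [0.000e+00 4.500e-03 0.000e+00 6.000e-04 5.260e-02 8.292e-01] diff 0.06370031206387372
```

Emit:
{"api": "apply_moves", "payload": {
  "motion": "0.0001 0.0025 0 -1.8;0.0001 0.0025 0 -1.8;0 0 0 0;0 0 0 0"
}}

```text
time: 20.62
tool_pos: [473.3, 260.4, 86.9]
tcp_rot: [-3.12, -0.002, 2.781]
contact_force: [0.6, 0.5, 0.4]
grip_width: 23.9
finger_force: 0.0
```

```bash
python3 m.py
python3 - <<'E'
from h import *
c=bot.capture("top")
cv2.imwrite("pics/t6.png",cv2.resize(c["img"][130:205,255:355],(800,600),interpolation=cv2.INTER_CUBIC))
E
```

```text
[ 2.737 60.925 26.     2.738 78.539 27.75 ] [1.00e-04 7.00e-03 0.00e+00 5.00e-04 2.29e-02 4.33e-01] diff 0.001051401659856399
```

View pics/t6.png

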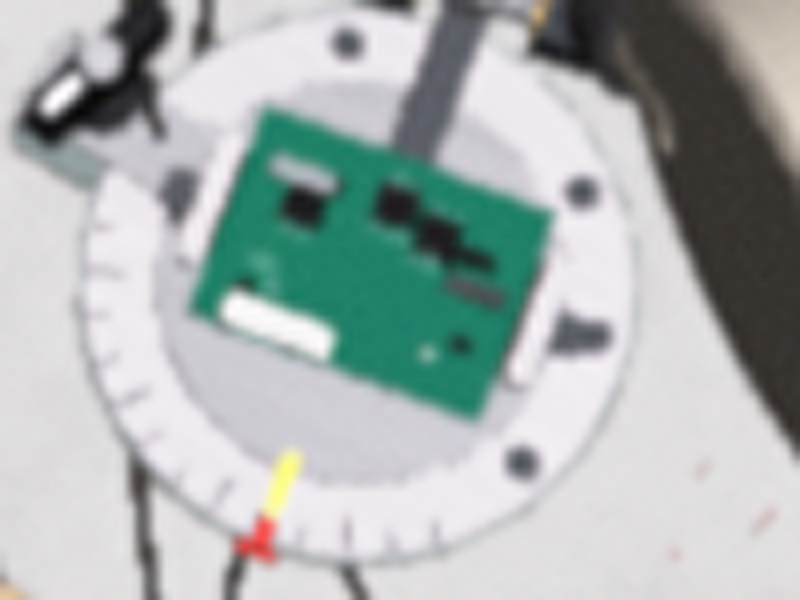

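The pointer (285,480) now stands straight in front of the red mark (262,540), and the measured difference is 0.001 rad. I'll retreat and go back to the knob.

Emit:
{"api": "apply_moves", "payload": {
  "motion": "0 -0.002 0 0;0 0 0 0;0 0 -0.02 0;0 0 -0.025 0;0 0 -0.025 0;0 0 0 10;0 0 0 10;0 0 0 7.3",
  "fingers": -0.26
}}

```text
time: 21.88
tool_pos: [473.2, 259.8, 157.1]
tcp_rot: [-3.122, 0.009, 2.3]
contact_force: [-0.3, -0.0, -0.8]
grip_width: 33.7
finger_force: 0.0
```

```bash
python3 s.py; python3 m.py
```

```text
[ 0.369  0.443  1.572 -0.016  1.142 -0.353] [473.2 259.8 157.1] [-3.122  0.009  2.3  ] 0.0155
[-0.3 -0.  -0.8] [ 0.013 -0.169  0.042] 33.74173628051752 0.0 -1.1499685049057007
[ 2.737 60.932 26.     2.738 78.537 28.   ] [0.     0.0035 0.     0.     0.0073 0.    ] diff 0.001387816263338948
```

Emit:
{"api": "apply_moves", "payload": {
  "motion": "0.046 0.026 0 0;0.046 0.026 0 0;0 0 0 0;0 0 0 0",
  "fingers": -0.43
}}

```text
time: 22.58
tool_pos: [450.1, 362.6, 154.9]
tcp_rot: [-3.121, 0.009, 2.307]
contact_force: [-0.2, -0.4, -0.2]
grip_width: 26.4
finger_force: 0.0
```

```bash
python3 s.py
```

```text
[ 0.552  0.512  1.46  -0.013  1.188 -0.178] [450.1 362.6 154.9] [-3.121  0.009  2.307] 0.0188
[-0.2 -0.4 -0.2] [ 0.034 -0.193  0.044] 26.44847097046155 0.0 -0.0026165474992012605
```

Emit:
{"api": "apply_moves", "payload": {
  "motion": "0 0 0.025 0;0 0 0.025 0;0 0 0.026 0;0 0 0 0"
}}

```text
time: 23.08
tool_pos: [448.9, 359.4, 77.6]
tcp_rot: [-3.117, 0.008, 2.303]
contact_force: [0.4, -0.3, 1.1]
grip_width: 25.8
finger_force: 0.0
```

Emit:
{"api": "apply_moves", "payload": {
  "motion": "0 0 0 0;0 0 0 0;0 0 0 0;0 0 0 0",
  "fingers": -1
}}

```text
time: 23.58
tool_pos: [449.6, 360.7, 80.5]
tcp_rot: [-3.122, 0.009, 2.304]
contact_force: [-1.9, -5.4, 4.0]
grip_width: 10.8
finger_force: 29.9
```

```bash
python3 s.py
```

```text
[ 0.55   0.594  1.547 -0.015  1.019 -0.175] [449.6 360.7  80.5] [-3.122  0.009  2.304] 0.018
[-1.9 -5.4  4. ] [-0.581  0.001 -0.128] 10.834192993014534 29.93794173002243 -0.14334410894662142
```

```bash
cat > q.py <<'E'
from h import *
L=[]
for i in range(3):
    o=bot.get_obs(); L.append([o["tcp_rot"][2],o["moment"][2],o["tau"][5],*o["contact_force"]]); bot.capture("top")
print(np.round(np.mean(L,0),3),"sd",np.round(np.std(L,0)[1:3],3))
E
python3 q.py
```

```text
[ 2.304 -0.149 -0.143 -2.51  -4.453  3.717] sd [0.018 0.   ]
```

Emit:
{"api": "apply_moves", "payload": {
  "motion": "0 0 0 5;0 0 0 5;0 0 0 0;0 0 0 0"
}}

```text
time: 24.22
tool_pos: [449.4, 360.5, 80.5]
tcp_rot: [-3.123, 0.013, 2.131]
contact_force: [-3.7, -5.6, 4.8]
grip_width: 10.9
finger_force: 30.1
```

```bash
python3 q.py
```

```text
[ 2.131  0.235  0.263 -3.495 -5.749  4.851] sd [0.02  0.003]
```

Emit:
{"api": "apply_moves", "payload": {
  "motion": "0 0 0 4;0 0 0 4;0 0 0 0;0 0 0 0"
}}

```text
time: 24.88
tool_pos: [449.1, 360.4, 80.5]
tcp_rot: [-3.124, 0.015, 1.991]
contact_force: [-3.8, -5.7, 5.3]
grip_width: 10.7
finger_force: 30.1
```

```bash
python3 q.py
```

```text
[ 1.991  0.299  0.293 -3.798 -6.523  5.404] sd [0.006 0.003]
```

Emit:
{"api": "apply_moves", "payload": {
  "motion": "0 0 0 4;0 0 0 4;0 0 0 0;0 0 0 0"
}}

```text
time: 25.52
tool_pos: [448.8, 360.3, 80.4]
tcp_rot: [-3.126, 0.018, 1.852]
contact_force: [-4.4, -6.9, 5.7]
grip_width: 10.7
finger_force: 30.1
```

```bash
python3 q.py
```

```text
[ 1.852  0.275  0.298 -5.086 -6.331  5.666] sd [0.006 0.003]
```

Emit:
{"api": "apply_moves", "payload": {
  "motion": "0 0 0 4;0 0 0 0;0 0 0 0"
}}

```text
time: 26.05
tool_pos: [448.7, 360.3, 80.4]
tcp_rot: [-3.127, 0.019, 1.782]
contact_force: [-5.4, -6.2, 6.6]
grip_width: 11.2
finger_force: 30.1
```

```bash
python3 q.py
```

```text
[ 1.782  0.273  0.303 -5.216 -5.81   5.887] sd [0.021 0.003]
```

Emit:
{"api": "apply_moves", "payload": {
  "motion": "0 0 0 4;0 0 0 0;0 0 0 0"
}}

```text
time: 26.58
tool_pos: [448.6, 360.3, 80.4]
tcp_rot: [-3.128, 0.02, 1.712]
contact_force: [-6.0, -6.3, 6.8]
grip_width: 10.8
finger_force: 30.1
```

```bash
python3 q.py
```

```text
[ 1.712  0.302  0.312 -4.889 -6.28   6.862] sd [0.019 0.003]
```

Emit:
{"api": "apply_moves", "payload": {
  "motion": "0 0 0 4;0 0 0 0;0 0 0 0"
}}

```text
time: 27.1
tool_pos: [448.5, 360.3, 80.5]
tcp_rot: [-3.129, 0.021, 1.642]
contact_force: [-5.4, -6.8, 6.4]
grip_width: 10.5
finger_force: 30.0
```

```bash
python3 q.py
```

```text
[ 1.642  0.286  0.297 -5.723 -6.763  6.517] sd [0.013 0.003]
```

Emit:
{"api": "apply_moves", "payload": {
  "motion": "0 0 0 4;0 0 0 0;0 0 0 0"
}}

```text
time: 27.62
tool_pos: [448.3, 360.3, 80.4]
tcp_rot: [-3.13, 0.022, 1.572]
contact_force: [-6.4, -5.8, 7.7]
grip_width: 11.0
finger_force: 30.0
```

```bash
python3 q.py
```

```text
[ 1.572  0.263  0.315 -6.331 -5.893  7.422] sd [0.027 0.003]
```

Emit:
{"api": "apply_moves", "payload": {
  "motion": "0 0 0 4;0 0 0 0;0 0 0 0"
}}

```text
time: 28.15
tool_pos: [448.2, 360.3, 80.4]
tcp_rot: [-3.132, 0.022, 1.503]
contact_force: [-7.5, -5.5, 7.3]
grip_width: 11.0
finger_force: 30.1
```

```bash
python3 q.py
```

```text
[ 1.503  0.348  0.349 -6.951 -5.568  7.096] sd [0.01  0.003]
```

Emit:
{"api": "apply_moves", "payload": {
  "motion": "0 0 0 3;0 0 0 0;0 0 0 0"
}}

```text
time: 28.68
tool_pos: [448.1, 360.3, 80.4]
tcp_rot: [-3.133, 0.023, 1.45]
contact_force: [-6.8, -5.7, 6.8]
grip_width: 10.8
finger_force: 30.1
```

```bash
python3 q.py
```

```text
[ 1.45   0.388  0.398 -6.547 -5.947  7.022] sd [0.005 0.002]
```

Emit:
{"api": "apply_moves", "payload": {
  "motion": "0 0 0 3;0 0 0 0;0 0 0 0"
}}

```text
time: 29.2
tool_pos: [448.0, 360.3, 80.4]
tcp_rot: [-3.134, 0.023, 1.398]
contact_force: [-6.7, -6.4, 8.5]
grip_width: 10.6
finger_force: 30.1
```

```bash
python3 q.py
```

```text
[ 1.398  0.385  0.428 -6.784 -6.323  7.485] sd [0.005 0.002]
```

Emit:
{"api": "apply_moves", "payload": {
  "motion": "0 0 0 3;0 0 0 0;0 0 0 0"
}}

```text
time: 29.72
tool_pos: [448.0, 360.4, 80.4]
tcp_rot: [-3.135, 0.024, 1.346]
contact_force: [-6.7, -6.3, 7.8]
grip_width: 10.9
finger_force: 30.2
```

```bash
python3 q.py
```

```text
[ 1.346  0.396  0.46  -7.198 -5.394  7.295] sd [0.015 0.002]
```

Emit:
{"api": "apply_moves", "payload": {
  "motion": "0 0 0 2.7;0 0 0 0;0 0 0 0"
}}

```text
time: 30.25
tool_pos: [447.9, 360.4, 80.4]
tcp_rot: [-3.136, 0.024, 1.299]
contact_force: [-7.1, -5.8, 7.3]
grip_width: 11.0
finger_force: 30.3
```

```bash
python3 q.py
```

```text
[ 1.299  0.475  0.494 -7.703 -5.353  8.124] sd [0.027 0.002]
```

Emit:
{"api": "apply_moves", "payload": {
  "motion": "0 0 0 2.8;0 0 0 0;0 0 0 0"
}}

```text
time: 30.78
tool_pos: [447.8, 360.4, 80.4]
tcp_rot: [-3.137, 0.024, 1.25]
contact_force: [-7.5, -6.6, 7.1]
grip_width: 11.2
finger_force: 30.4
```

```bash
python3 q.py
```

```text
[ 1.25   0.53   0.525 -7.292 -5.968  7.487] sd [0.018 0.002]
```

Emit:
{"api": "apply_moves", "payload": {
  "motion": "0 0 0 0;0 0 0 0;0 0 0 0;0 0 -0.02 0;0 0 -0.03 0;0 0 -0.03 0;0 0 -0.05 0;0 0 0 0",
  "fingers": -0.3
}}

```text
time: 31.92
tool_pos: [452.7, 365.2, 213.5]
tcp_rot: [3.138, 0.015, 1.248]
contact_force: [0.0, 0.7, -0.6]
grip_width: 32.1
finger_force: 0.0
```

Emit:
{"api": "apply_moves", "payload": {
  "motion": "-0.03 0 -0.05 0;-0.03 0 -0.05 0;-0.03 0 0 0;-0.03 0 0 0;0 0 0 0"
}}

```text
time: 32.55
tool_pos: [413.2, 250.9, 311.5]
tcp_rot: [-3.139, 0.022, 1.247]
contact_force: [-0.9, 0.1, -0.3]
grip_width: 32.3
finger_force: 0.0
```

```bash
python3 s.py; python3 m.py
python3 - <<'E'
from h import *
for n in ("scene","top"):
    c=bot.capture(n);P=cloud(c)
    k=(np.linalg.norm(P[...,:2]-[449,362],axis=-1)<32)&(P[...,2]>(70 if n=="scene" else 95))&(P[...,2]<108);q=P[k][:,:2].astype(np.float32)
    if len(q)>9: l=cv2.fitLine(q,2,0,.01,.01).ravel(); print(n,len(q),l,np.arctan2(l[1],l[0]))
cv2.imwrite("pics/s7.png",cv2.resize(bot.capture("scene")["img"][130:250,170:330],(800,600),interpolation=cv2.INTER_CUBIC))
E
```

```text
[ 0.397  0.221  1.458 -0.015  1.479  0.722] [413.2 250.9 311.5] [-3.139  0.022  1.247] 0.0165
[-0.9  0.1 -0.3] [ 0.014 -0.096 -0.   ] 32.30462987984431 0.0 -0.2223352761939168
[ 2.737 60.923 25.75   2.738 78.615 28.25 ] [5.00e-04 2.69e-02 4.33e-01 4.00e-04 3.02e-02 4.33e-01] diff 0.0014344475781631338
scene 247 [3.3525488e-01 9.4212747e-01 4.4574274e+02 3.6805826e+02] 1.2289206
top 125 [2.8174192e-01 9.5949024e-01 4.4902838e+02 3.6223123e+02] 1.2851872
```

View pics/s7.png

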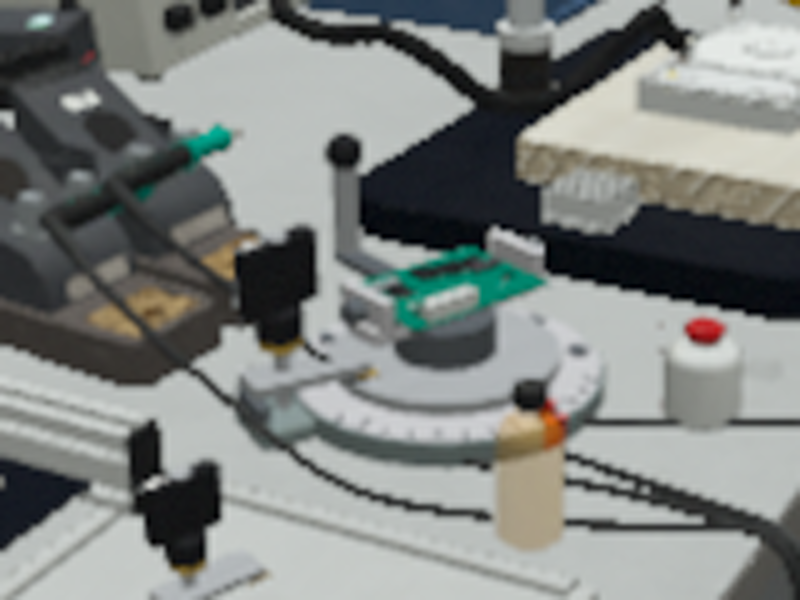

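The head is still on the mark (0.001 rad off). The knob stands about 17° past the bite, and the bottles haven't moved. Handing in.

```bash
python3 -c "
from plant import bot
print(bot.close_job())"
```

```text
the job is handed in; nothing more can be done
None
```

The job is handed in: I loosened the knob, swung the head onto the red mark (about 0.001 rad off by camera) and retightened to about 17° past the bite. The angle is judged by feel, because torque past the bite rose at about 0.7 N m per rad instead of the 0.4 given, so the exact clamp force is unconfirmed; no verdict came back.

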